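# Seat a battery pack in a test cradle and do up its hold-down wing nut

### The arm

A 6-joint arm with a two-finger parallel gripper is mounted at the origin on a cart in front of the work surface, level with it; the furniture and walls round the work are solid. World frame = base frame: x ahead of the robot, y to its left, z up, the work surface at z = 0. Lengths are in m, angles in degrees, forces in N, time in s.
With the tool pointing down it reaches from about 0.3 to 0.75 m from the base axis. Payload 8.5 kg.
Tool frame: the origin (TCP) lies between the finger pads; the fingertips stand 19 mm ahead of it and the grasp point (between the pads) is the TCP; z points along the fingers, y is the line along which they close (so a half turn about z gives the same grasp; the last joint's range is limited). The gripper opens to 85 mm and grips with 20 to 120 N. Pads are 22 mm wide; open, the fingers measure 114 mm over their backs; the gripper's body (76 mm by 85 mm) begins 54 mm behind the grasp point. The pads swing forward as they close: fully open they stand 13 mm farther back than shut.
Start: joints at [-81.778, 21.807, 74.336, -0, 83.858, -12.336], TCP at [0.193, -0.515, 0.219] pointing down, gripper open.
Joint ranges: [-178.18, 178.18], [-50.72, 133.34], [12.68, 142.11], [-81.47, 261.47], [9.98, 163.14], [-165.26, 165.26]. Speed limits (degrees/s): [136.94, 136.94, 180, 180, 180, 180].

### API

Orientations are given as a 3x3 rotation matrix whose columns are the frame's x, y, z axes.
In Python, from rig import env, optics gives the robot as it stands.
- The arm moves only by the tool arm_command, never from a script. Its argument "commands" is one flat list of numbers, 7 for each row, row after row: the closure, from -1 (fully open) to 1 (shut), so that 0 is half open, then the shift along the tool's x, y, z as a fraction of full scale, then the turn, a rotation vector about the tool's x, y, z as a fraction of full scale. A call has 1 to 12 rows; each row is the pose to reach, as a shift and turn from the pose commanded when the call began, along the tool's axes at that moment; what a row does not reach only later rows make up. Full scale, the value 1, is 500 mm for a shift and 120 degrees for a turn. A row lasts 1/12 s, in which the tool goes at most 41.7 mm and 7.16 degrees, less where a joint would pass 70% of its speed; a pose out of reach is approached as far as the arm can. A call with a number of a shift or a turn outside -1 to 1 is refused whole. A call with a gripper value outside its range is refused whole. The fingers move at their own pace and stop on an object; "newtons" is the grip in N (left out, the last holds). Time passes only in rows, so rows that repeat a pose let the fingers close. It gives the time, the measured TCP pose, the force, the opening and the grip force at its end, in the units of the state.
- env.observe(): the state, without advancing time (a new reading comes with each control period).
- optics.get_image(name): name is "scene" or "top" or "wrist"; returns a dict with "image" (480x640x3 uint8, red, green, blue), "intrinsics" (3x3 intrinsics, pixels), "origin" and "orientation" of the camera in the world; the wrist camera has in their place "tool_from_camera" (4x4, takes a point from camera to tool coordinates, whose origin is the TCP and whose axes are the flange's). Camera axes: x right, y down, z forward; pixel columns grow to the right and rows downward; lengths in m; the calibration is good to about 2 mm. A picture is of the moment at which its call begins: read the wrist's pose just before it. There is no depth.
- env.close_job(): hands the job in; it is judged then, once.
The state is a dict: "time_s": time; "q": joint angles; "qvel": joint speeds; "joint_efforts": joint torques, N m; "position": TCP position; "tool_rot": TCP orientation; "ft_force": force on the tool from outside, world axes, zero at the start; "wrist_torque": the same for the moment, N m; "grip_width": finger opening in m; "gripper_force": force on a finger pad.
Only numpy, scipy, OpenCV 4.12 (cv2) and the standard library are available. Lean on these libraries where they do the work, as an engineer would, in place of code of your own. Each camera call takes 0.05 s, during which the arm holds its last target. There are 200 camera calls.

### The job

Push the laptop battery pack along its channel in the test cradle until it is fully home against the end stop, then do up the three-winged nut clockwise, working its wings round in short arcs between the guard posts, until the clamp foot holds the pack firmly. Feel for it: stop soon after the nut begins to turn noticeably harder, do not force it, handle pack and nut gently, and leave the other things on the bench where they are.

Things in the scene. Friction and masses are not known exactly. Their poses are not given: they have to be found in the camera images.
- cradle: Test cradle, fixed. Grey base plate 200 x 255 x 10 mm. Origin on the bench, x/y along its edges, z up. In its frame (mm): a channel runs along y at x = -45, 39 wide inside, walls 6 thick and up to z = 26, floor z = 13, open end at y = -125. The vertical stud of the nut (8 thick, top z = 104) is at x = 25, y = 40. The nut's -x side is open; posts and a housing stand round the rest.
- stop_face (a point): Middle of the channel floor at the face of the black end stop (44 mm high), at x = -45, y = 100, z = 13 mm in the cradle's frame. The pack is home when its +y end touches this face.
- post_right (a point): Top centre of the right guard post: upright steel rod 16 mm thick, 115 mm high, at x = 36, y = -21 mm in the cradle's frame. Obstacle to the hand turning the nut.
- post_left (a point): Top centre of the left guard post, like the right one, at x = 36, y = 101 mm in the cradle's frame. Obstacle.
- housing_top (a point): Top centre of the grey housing behind the nut, 30 (x) x 110 (y) mm, 115 mm high, at x = 94, y = 40 mm in the cradle's frame. Obstacle.
- battery: Black laptop battery pack, 36 (x) x 160 (y) x 24 mm, 0.06 to 0.13 kg, loose, lying in the channel 25 to 50 mm short of the stop; slides easily (under 2 N). Origin at the centre of its underside. Home, its origin is at x = -45, y = 20, z = 13 mm in the cradle's frame. Push it on its -y end face, which is free.
- clamp_arm: Steel clamp arm 100 x 26 x 8 mm, moves only up and down, with the nut. Origin on the stud axis on its top face, axes as the cradle's. It reaches to -x; a pressure foot 22 mm wide hangs from its end over the pack (70 mm from the stud). The foot's length was set by someone else and is not measured: its bottom is 19.5 to 24.5 mm below this origin. Do not push on the arm.
- wing_nut: Steel nut, three upright wings 120 degrees apart, one along its own +x; 8 mm thick, to push at 20 to 38 mm from the axis, 12 to 30 mm above the origin. Origin on the stud axis at the nut's underside (= top of the clamp arm), at the start 65 to 69 mm above the bench. Clockwise from above lowers nut, arm and foot by 3.2 mm per rad. It stays where left. In all 1 to 4 rad are needed, in several arcs.
- wing_tip (a point): Tip of the wing on the nut's +x axis, 40 mm from the axis, 22 mm above the nut's origin. Friction of the nut is a steady 0.18 N m: 5 to 6 N of push square to a wing, 32 mm from the axis. Once the foot bears on the pack the push rises, 1 N for each 10 N of clamp force, within about half a rad. The foot shall press with 14 to 50 N, best 30: stop when the push has risen by about 3 N.
- flux_jar: Bystander, loose on the bench: white flux jar with blue lid, 42 mm wide, 47 mm high. Origin at the centre of its underside. Leave it alone.
- cutters: Bystander, loose on the bench: side cutters with red grips, 50 x 151 x 12 mm. Origin at the centre of its underside. Leave it alone.
- board_small: Bystander, loose on the bench: small green circuit board, 45 x 70 x 12 mm. Origin at the centre of its underside. Leave it alone.
- driver_black: Bystander, loose on the bench: black screwdriver, 200 mm long, 20 mm thick. Origin at the centre of its underside. Leave it alone.
- tweezers_b: Bystander, loose on the bench: black tweezers, 127 mm long. Origin at the centre of its underside. Leave it alone.

How it is judged (in metres and radians):
On the way:
1. the pack is home against the end stop while the clamp foot does not yet press on it (y of battery in the frame of cradle above 0.0175 m and z of battery in the frame of cradle below 0.017 m and angle between the y axis of battery and the y axis of cradle, either way round below 0.06 rad and contact force between clamp_arm and battery below 1 N), for 0.2 s.
At the end, for the whole second after the job is handed in: The pack lies in the channel within 2.5 mm of the end stop, at rest, and the clamp foot presses on it with 14 to 50 N (y of battery in the frame of cradle above 0.0175 m and z of battery in the frame of cradle below 0.017 m and angle between the y axis of battery and the y axis of cradle, either way round below 0.06 rad and contact force between clamp_arm and battery between 14 and 50 N and linear speed of battery below 0.01 m/s); the robot touches nothing.
It fails at once if the hold-down is overtightened (clamp force on the pack over 80 N) (contact force between clamp_arm and battery above 80 N).
It fails at once if the pack is pushed or squeezed with more than 30 N (contact force between any of the fingers, the arm and battery above 30 N).
It fails at once if the nut is forced with more than 30 N (contact force between any of the fingers, the arm and wing_nut above 30 N).
It fails at once if a bystander is shifted by more than 20 mm (distance of any of flux_jar, cutters, board_small, driver_black, tweezers_b from where it was at the start of the episode above 0.02 m).
It also fails if it takes over 72 s, if anything falls off the work surface, if the arm or the gripper's body presses on something with over 40 N, if the wrist force passes 120 N, or if a joint passes its speed limit or range.

## Working session

There is one attempt and no reset: what is moved stays moved. The work goes in short steps, Python scripts to look and compute and a tool call to move; the robot and the scene stay as the last step left them, time stands still between calls to the robot, and variables do not carry over. Pictures are saved under pics/ and viewed, at most 10 in all, crops included, and the job is handed in when it is done.

Besides the shell and the picture viewer there is one more tool, called as name(argument=value, ...), one argument or row to a line, values as JSON. arm_command: Moves the arm, as the interface text tells. Shift numbers are shares of 500 mm and turn numbers shares of 120 degrees, none past 1 either way. Its arguments: {"type":"object","properties":{"commands":{"type":"array","items":{"type":"number"}},"newtons":{"type":"number"}},"required":["commands"]}

```bash
ls; mkdir -p pics; python3 - <<'E'
from rig import env,optics
import cv2,numpy as np
s=env.observe();print(s)
for n in["top","scene"]:
    d=optics.get_image(n);cv2.imwrite(f"pics/{n}0.png",d["image"][:,:,::-1]);np.savez(f"pics/{n}0.npz",K=d["intrinsics"],o=d["origin"],R=d["orientation"]);print(n,d["intrinsics"],d["origin"],d["orientation"])
E
```

```text
pics
{'time_s': 0.0, 'q': array([-8.17776270e+01,  2.18418682e+01,  7.43873965e+01,  1.51620838e-05,
        8.38581147e+01, -1.23356861e+01]), 'qvel': array([-0.00408599, -0.01663411, -0.00065051, -0.0332062 ,  0.03987696,
        0.15017678]), 'joint_efforts': array([ 1.49380630e-03, -4.48452687e+01, -2.31277514e+01, -1.59557276e-04,
        4.81887575e-03,  2.05063179e-05]), 'position': array([ 0.19308686, -0.51464345,  0.21868801]), 'tool_rot': array([[ 9.36316880e-01,  3.51156165e-01, -2.17846393e-04],
       [ 3.51156081e-01, -9.36315721e-01,  1.50941871e-03],
       [ 3.26068684e-04, -1.48979231e-03, -9.99998837e-01]]), 'ft_force': array([ 0.44602791, -0.05435221,  0.35494136]), 'wrist_torque': array([0.02312678, 0.02894506, 0.02231634]), 'gripper_force': 0.0, 'grip_width': 0.08536071360041324}
top [[617.45719835   0.         323.34277106]
 [  0.         617.45719835 237.23784671]
 [  0.           0.           1.        ]] [0.34183647 0.07021209 1.42869552] [[-0.02759606 -0.98607098  0.16401975]
 [-0.99930244  0.03134353  0.02030322]
 [-0.02516137 -0.16334505 -0.98624809]]
scene [[611.39262361   0.         318.90758848]
 [  0.         611.39262361 230.26980067]
 [  0.           0.           1.        ]] [-0.03404662  1.0165213   0.77591813] [[-0.83984725 -0.26185138  0.47548969]
 [-0.5424818   0.43592209 -0.71811241]
 [-0.01923774 -0.86104924 -0.50815758]]
```

View pics/top0.png

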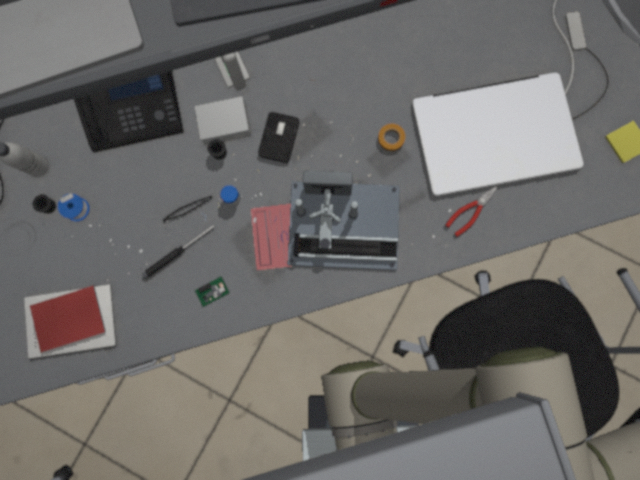

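View pics/scene0.png

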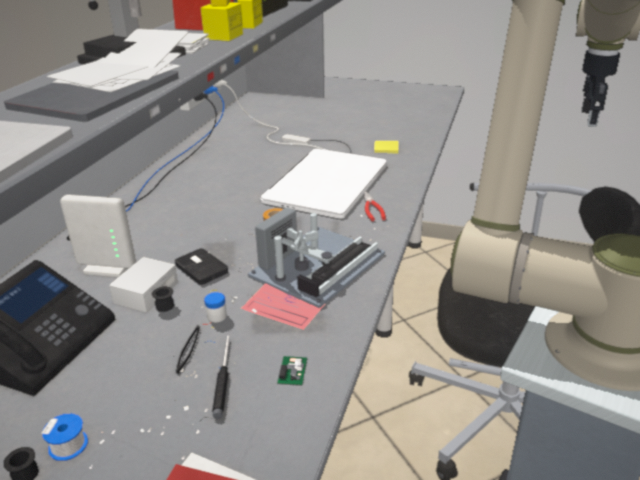

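```bash
python3 - <<'E'
import cv2,numpy as np
a=cv2.imread("pics/top0.png")[160:280,280:415];b=cv2.imread("pics/scene0.png")[200:310,240:390]
cv2.imwrite("pics/c1.png",cv2.resize(a,None,fx=5,fy=5,interpolation=cv2.INTER_CUBIC))
cv2.imwrite("pics/c2.png",cv2.resize(b,None,fx=5,fy=5,interpolation=cv2.INTER_CUBIC))
E
```

```text
(no output)
```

View pics/c1.png

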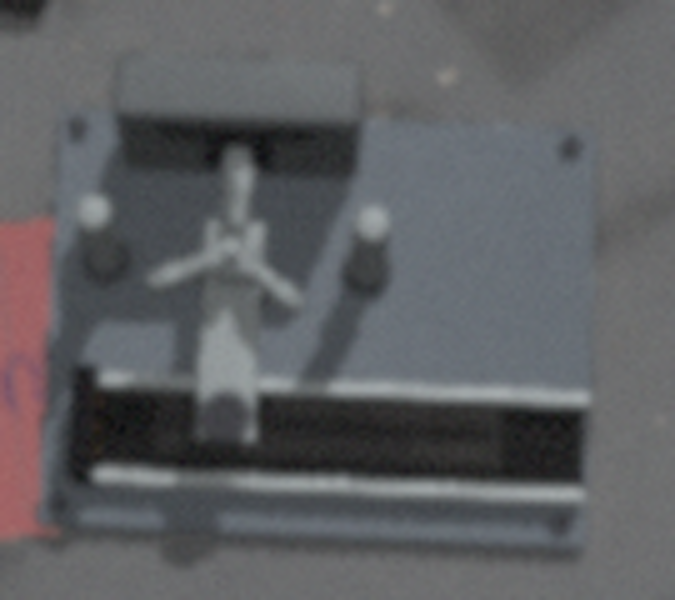

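View pics/c2.png

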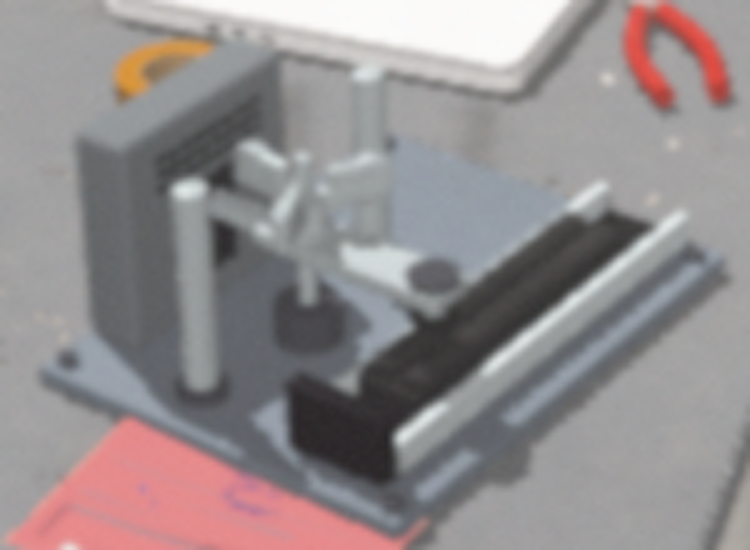

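```bash
cat > geo.py <<'E'
import numpy as np
from scipy.optimize import least_squares
C={n:np.load(f"pics/{n}0.npz") for n in("top","scene")}
OFF={"top":(280,160),"scene":(240,200)}
def proj(n,P):
    c=C[n];p=(np.atleast_2d(P)-c["o"])@c["R"];q=p@c["K"].T;return q[:,:2]/q[:,2:]
def px(n,uv): return (np.atleast_2d(uv)+.5)/5-.5+OFF[n]
def ray(n,uv,z):
    c=C[n];d=c["R"]@np.linalg.inv(c["K"])@np.r_[px(n,uv)[0],1];return c["o"]+d*(z-c["o"][2])/d[2]
def T(p,P):
    P=np.atleast_2d(P)/1000.;c,s=np.cos(p[2]),np.sin(p[2])
    return np.c_[p[0]+c*P[:,0]-s*P[:,1],p[1]+s*P[:,0]+c*P[:,1],P[:,2]]
def inv(p,W):
    d=W[:2]-p[:2];c,s=np.cos(p[2]),np.sin(p[2]);return np.r_[c*d[0]+s*d[1],-s*d[0]+c*d[1],W[2]]*1000
E
python3 - <<'E'
from geo import *
top=[((372,221),(36,-21,115)),((94,211),(36,101,115)),((120,60),(109,95,115)),((362,62),(109,-15,115)),((357,125),(79,-15,115)),((118,120),(79,95,115)),((593,126),(100,-127.5,10)),((580,548),(-100,-127.5,10)),((62,112),(100,127.5,10)),((42,523),(-100,127.5,10))]
sc=[((190,187),(36,101,115)),((369,75),(36,-21,115)),((80,143),(109,95,115)),((127,155),(79,95,115)),((283,55),(79,-15,115)),((40,372),(100,127.5,10)),((400,530),(-100,127.5,10)),((727,262),(-100,-127.5,10))]
def r(p,which=("top","scene")):
    o=[]
    for n,L in(("top",top),("scene",sc)):
        if n in which:o.append(proj(n,T(p,[b for a,b in L]))-px(n,[a for a,b in L]))
    return np.vstack(o).ravel()
for w in(("top","scene"),("top",),("scene",)):
    f=least_squares(r,[.5,.05,0],args=(w,),loss="soft_l1");print(f.x,np.degrees(f.x[2]),np.round(r(f.x,w).reshape(-1,2),1).tolist())
    if len(w)==2:p=f.x;np.save("p.npy",p)
print("TF stud,battery home,:",T(p,[(25,40,0),(-45,20,13)]))
c=np.r_[inv(p,ray("top",(232,248),.09))];print("hub",c)
for t in[(238,155),(150,278),(298,300)]:
    w=inv(p,ray("top",t,.094));d=w[:2]-[25,40];print(t,w.round(1),np.hypot(*d),np.degrees(np.arctan2(d[1],d[0])))
for t in[(240,150),(382,165),(300,160)]:
    w=inv(p,ray("scene",t,.097));d=w[:2]-[25,40];print(t,w.round(1),np.hypot(*d),np.degrees(np.arctan2(d[1],d[0])))
for t in[(500,405),(500,460),(150,440)]:print("bat",t,inv(p,ray("top",t,.037)))
print("stop top", inv(p,ray("top",(95,420),.044)), "arm z test",proj("top",T(p,[(-57,40,67)])),px("top",(228,442)))
E
```

```text
[ 0.59956626  0.05246757 -0.07172217] -4.109377364918464 [[-0.2, -0.9], [-0.6, -1.1], [-1.3, -3.1], [0.3, -1.7], [0.8, -1.1], [-1.6, -1.9], [0.8, 2.9], [1.3, 3.1], [-1.0, 1.8], [-1.6, 3.5], [0.2, 0.2], [-0.1, -0.6], [-1.7, -2.3], [-0.7, -0.6], [0.3, -0.9], [2.9, 0.3], [3.6, 1.2], [3.8, -0.4]]
[ 0.59857012  0.05109546 -0.06018175] -3.44816009044242 [[0.3, -0.6], [-0.1, -0.1], [-1.3, -2.3], [0.3, -1.4], [1.0, -0.7], [-1.4, -1.0], [0.9, 2.7], [2.4, 2.9], [-1.0, 2.7], [-0.5, 4.6]]
[ 0.59997245  0.0542195  -0.08129475] -4.657845896596897 [[-0.6, 0.3], [-0.6, -0.4], [-2.4, -2.3], [-1.4, -0.6], [0.0, -0.7], [2.1, 0.3], [2.2, 1.6], [3.6, 0.3]]
TF stud,battery home,: [[0.62736842 0.09057321 0.        ]
 [0.55611517 0.07564088 0.013     ]]
hub [24.86393639 39.56535179 90.        ]
(238, 155) [66.2 38.6 94. ] 41.25990829027897 -1.9268763969470468
(150, 278) [ 9.1 75.  94. ] 38.45450888516587 114.40708731456544
(298, 300) [ 1.8  9.4 94. ] 38.40882757890562 -127.17596171542513
(240, 150) [59.3 41.9 97. ] 34.34280288318321 3.2450395499929408
(382, 165) [ 0.5 16.3 97. ] 34.067127053992536 -135.9718966042283
(300, 160) [32.4 33.5 97. ] 9.80422242495501 -41.43685396184967
bat (500, 405) [-32.17461696 -84.04354559  37.        ]
bat (500, 460) [-57.46703966 -84.78372662  37.        ]
bat (150, 440) [-54.7177715   74.65838583  37.        ]
stop top [-47.5746997   99.71464935  44.        ] arm z test [[324.4282619  247.25753811]] [[325.2 248. ]]
```

```bash
python3 - <<'E'
from geo import *
top=[((372,221),(36,-21,115)),((94,211),(36,101,115)),((362,62),(109,-15,115)),((357,125),(79,-15,115)),((118,120),(79,95,115)),((590,398),(-22.5,-125,26)),((585,494),(-67.5,-125,26)),((232,248),(25,40,97))]
sc=[((190,187),(36,101,115)),((369,75),(36,-21,115)),((127,155),(79,95,115)),((283,55),(79,-15,115)),((605,187),(-22.5,-125,26)),((685,217),(-67.5,-125,26)),((302,160),(25,40,104))]
b1=[((593,126),(100,-127.5,10)),((580,548),(-100,-127.5,10)),((62,112),(100,127.5,10)),((42,523),(-100,127.5,10))]
b2=[((40,372),(100,127.5,10)),((400,530),(-100,127.5,10)),((727,262),(-100,-127.5,10))]
def r(p,which=("top","scene")):
    o=[]
    for n,L,B in(("top",top,b1),("scene",sc,b2)):
        if n in which:
            L=L+[(a,(b[0]+p[3],b[1]+p[4],b[2])) for a,b in B]
            o.append(proj(n,T(p,[b for a,b in L]))-px(n,[a for a,b in L]))
    return np.vstack(o).ravel()
for w in(("top","scene"),("top",),("scene",)):
    f=least_squares(r,[.5,.05,0,0,0],args=(w,),loss="soft_l1");print(f.x,np.degrees(f.x[2]),np.round(r(f.x,w).reshape(-1,2),1).tolist())
    if len(w)==2:p=f.x;np.save("p.npy",p)
print("stud,battery home,:",T(p,[(25,40,0),(-45,20,13)]))
for t in[(238,155),(150,278),(298,300)]:
    w=inv(p,ray("top",t,.095));d=w[:2]-[25,40];print(t,w.round(1),np.hypot(*d),np.degrees(np.arctan2(d[1],d[0])))
for t in[(240,150),(382,165)]:
    w=inv(p,ray("scene",t,.097));d=w[:2]-[25,40];print(t,w.round(1),np.hypot(*d),np.degrees(np.arctan2(d[1],d[0])))
for t in[(500,405),(500,460),(150,440)]:print("bat",t,inv(p,ray("top",t,.037)))
print("bat scene",inv(p,ray("scene",(630,225),.037)))
print("stop top", inv(p,ray("top",(95,420),.044)), inv(p,ray("top",(232,248),.097)))
E
```

```text
[ 0.59761486  0.05313421 -0.07312604  9.29102627  0.93340764] -4.189813492081161 [[-0.5, -0.0], [-0.8, -0.2], [0.1, -0.9], [0.5, -0.2], [-1.9, -1.1], [-0.6, -0.4], [-0.1, -0.1], [-0.5, 0.1], [0.3, -0.0], [0.7, -0.0], [-1.4, -1.3], [-2.1, 0.3], [0.8, 0.5], [0.5, -0.3], [-0.2, -0.3], [0.9, -0.6], [0.5, -0.4], [0.6, -0.6], [0.8, -0.2], [-0.0, -0.5], [0.2, 0.3], [0.9, -1.0]]
[ 0.59681727  0.05215872 -0.07102843  9.61492933  0.48550523] -4.069629170552081 [[-0.0, 0.3], [-0.4, 0.2], [0.4, -0.5], [0.9, 0.2], [-1.5, -0.7], [-0.1, -0.2], [0.4, 0.1], [-0.1, 0.5], [0.8, 0.0], [1.4, 0.1], [-0.9, -1.0], [-1.4, 0.6]]
[ 0.59809138  0.05474656 -0.07300743  8.80869518  0.61015439] -4.18301763693955 [[0.1, 0.8], [-0.1, -0.1], [-0.8, -0.0], [0.3, -0.3], [-0.0, -0.1], [0.1, -0.4], [0.2, 0.1], [-0.4, -0.2], [-0.1, 0.6], [0.6, -0.8]]
stud,battery home,: [[0.62547048 0.09120079 0.        ]
 [0.55419634 0.0763685  0.013     ]]
(238, 155) [67.9 38.2 95. ] 42.973747191129405 -2.462666710177998
(150, 278) [10.8 74.5 95. ] 37.26330175741382 112.40141682716391
(298, 300) [ 3.6  8.9 95. ] 37.789761739415844 -124.53300274019189
(240, 150) [61.2 41.5 97. ] 36.25493582925135 2.37899602108525
(382, 165) [ 2.5 15.8 97. ] 33.05791162495235 -132.94506830564734
bat (500, 405) [-30.06170462 -84.61092382  37.        ]
bat (500, 460) [-55.35306328 -85.38661151  37.        ]
bat (150, 440) [-52.82763459  74.05920345  37.        ]
bat scene [-60.3699942  -86.32905658  37.        ]
stop top [-45.71974568  99.12547026  44.        ] [25.32269988 38.86493463 97.        ]
```

```bash
cat >> geo.py <<'E'
p0=np.load("p.npy") if __import__("os").path.exists("p.npy") else None
def state():
    from rig import env
    s=env.observe();R=s["tool_rot"];w=np.array(s["position"]);c=inv(p0,w);c[2]=w[2]*1000
    h=np.degrees(np.arctan2(R[1,0],R[0,0])-p0[2])
    cy,sy=np.cos(p0[2]),np.sin(p0[2]);f=s["ft_force"];F=np.array([cy*f[0]+sy*f[1],-sy*f[0]+cy*f[1],f[2]])
    return s,w,R,c,h,F
def rows(wps,base=None):
    """wps: cradle x,y, TCP z (mm), heading deg (cradle) -> shift xyz, turn z fractions"""
    s,w,R,c,h,F=state()
    if base is not None: w=T(p0,base[:3])[0]; 
    for x in wps:
        d=R.T@(T(p0,x[:3])[0]-w)/.5;a=-(x[3]-(h if base is None else base[3]))/120
        print(x,"->",np.round(d,4).tolist(),round(a,4),flush=True)
def show():
    s,w,R,c,h,F=state();print("t",round(s["time_s"],2),"cradle",c.round(1),"head",round(h,1),"F",F.round(2),"q",np.round(s["q"],0),"w",s["grip_width"])
E
python3 - <<'E'
from geo import *
show();rows([(-45,-107,130,90),(-45,-107,41,90)])
E
```

```text
t 0.1 cradle [-362.  -595.9  218.8] head 24.7 F [0.93 1.06 0.22] q [-82.  22.  74.  -0.  84. -12.] w 0.08549276316547116
(-45, -107, 130, 90) -> [0.985, -0.6224, 0.1786] -0.5438
(-45, -107, 41, 90) -> [0.9849, -0.6221, 0.3566] -0.5438
```

arm_command(
  commands=[1, 0.985, -0.622, 0, 0, 0, -0.544, 1, 0.985, -0.622, 0, 0, 0, -0.544, 1, 0.985, -0.622, 0, 0, 0, -0.544, 1, 0.985, -0.622, 0, 0, 0, -0.544, 1, 0.985, -0.622, 0, 0, 0, -0.544, 1, 0.985, -0.622, 0, 0, 0, -0.544, 1, 0.985, -0.622, 0, 0, 0, -0.544, 1, 0.985, -0.622, 0, 0, 0, -0.544, 1, 0.985, -0.622, 0, 0, 0, -0.544, 1, 0.985, -0.622, 0, 0, 0, -0.544, 1, 0.985, -0.622, 0, 0, 0, -0.544, 1, 0.985, -0.622, 0, 0, 0, -0.544],
  newtons=20,
)

```text
time_s: 1.1
position: [0.496, -0.1145, 0.2192]
tool_rot: [[0.072, 0.997, -0.0], [0.997, -0.072, 0.0], [0.0, -0.0, -1.0]]
ft_force: [0.8, -1.4, 0.3]
grip_width: -0.0002
gripper_force: 0.0
```

```bash
python3 -c "
from geo import *
show();rows([(-45,-107,130,90),(-45,-107,41,90)])"
```

```text
t 1.1 cradle [ -89.1 -174.6  219.2] head 90.0 F [ 0.86 -1.37  0.28] q [-26.  18.  81.  -0.  82. -22.] w -0.0001554010390872093
(-45, -107, 130, 90) -> [0.1351, 0.0884, 0.1784] 0.0003
(-45, -107, 41, 90) -> [0.1351, 0.0884, 0.3564] 0.0003
```

arm_command(
  commands=[1, 0, 0, 0, 0, 0, 0, 1, 0, 0, 0, 0, 0, 0, 1, 0, 0, 0, 0, 0, 0],
)

```text
time_s: 1.35
position: [0.4949, -0.1167, 0.219]
tool_rot: [[0.072, 0.997, -0.001], [0.997, -0.072, 0.0], [0.0, -0.001, -1.0]]
ft_force: [-0.4, -0.2, -0.3]
grip_width: 0.0001
gripper_force: 0.0
```

```bash
python3 -c "
from geo import *
show();rows([(-45,-107,120,90),(-45,-107,70,90),(-45,-107,41,90)])"
```

```text
t 1.35 cradle [ -90.  -176.9  219. ] head 90.0 F [-0.39 -0.24 -0.26] q [-27.  18.  81.  -0.  82. -22.] w 7.786575477428687e-05
(-45, -107, 120, 90) -> [0.1397, 0.0904, 0.1979] 0.0004
(-45, -107, 70, 90) -> [0.1397, 0.0905, 0.2979] 0.0004
(-45, -107, 41, 90) -> [0.1396, 0.0905, 0.3559] 0.0004
```

arm_command(
  commands=[1, 0.14, 0.0905, 0.07, 0, 0, 0, 1, 0.14, 0.0905, 0.14, 0, 0, 0, 1, 0.14, 0.0905, 0.198, 0, 0, 0, 1, 0.14, 0.0905, 0.198, 0, 0, 0, 1, 0.14, 0.0905, 0.198, 0, 0, 0, 1, 0.14, 0.0905, 0.24, 0, 0, 0, 1, 0.14, 0.0905, 0.28, 0, 0, 0, 1, 0.14, 0.0905, 0.31, 0, 0, 0, 1, 0.14, 0.0905, 0.31, 0, 0, 0],
)

```text
time_s: 2.1
position: [0.5442, -0.0515, 0.0632]
tool_rot: [[0.075, 0.997, -0.003], [0.997, -0.075, 0.001], [0.0, -0.003, -1.0]]
ft_force: [0.6, -0.5, 0.0]
grip_width: 0.0003
gripper_force: 0.0
```

```bash
python3 - <<'E'
from geo import *
from rig import optics
import cv2
show();rows([(-45,-107,41,90),(-45,-90,41,90),(-45,-70,41,90)])
d=optics.get_image("scene");b=d["image"][180:310,240:410,::-1]
cv2.imwrite("pics/c3.png",cv2.resize(b,None,fx=4.5,fy=4.5,interpolation=cv2.INTER_CUBIC))
E
```

```text
t 2.1 cradle [ -45.6 -108.3   63.2] head 89.9 F [ 0.66 -0.48  0.01] q [-18.  31.  88.  -0.  62. -14.] w 0.00033602704658505187
(-45, -107, 41, 90) -> [0.0025, 0.0013, 0.0445] -0.0009
(-45, -90, 41, 90) -> [0.0365, 0.0013, 0.0445] -0.0009
(-45, -70, 41, 90) -> [0.0765, 0.0012, 0.0445] -0.0009
```

View pics/c3.png

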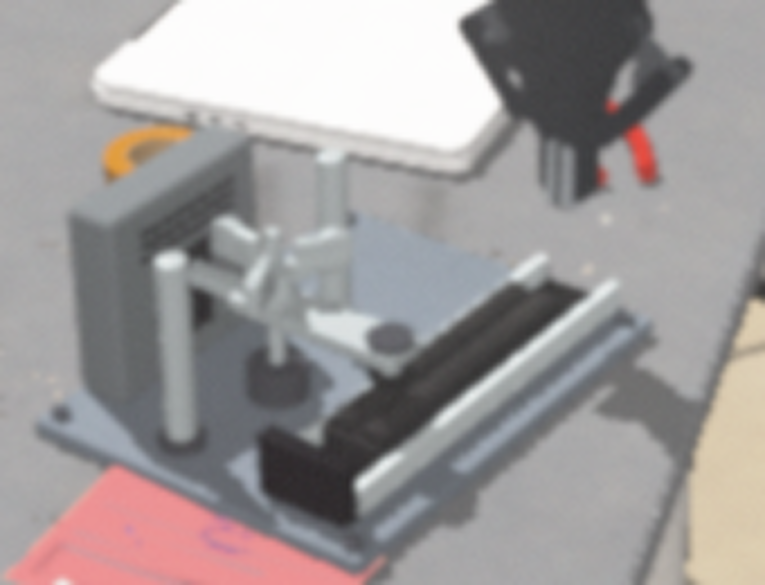

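```bash
python3 - <<'E'
from geo import *
show();f=lambda P:((proj("scene",T(p0,P))-[240,180])*4.5).round()
print(f([(-45,-107,44),(-45,-107,26),(-45,-107,57),(-45,-107,63),(-22.5,-125,26),(-67.5,-125,26),(-45,-107,90)]))
E
```

```text
t 2.15 cradle [ -44.8 -108.2   64.7] head 89.9 F [-0.14  0.51  0.96] q [-18.  31.  88.  -0.  62. -13.] w -0.00011914943381031447
[[563. 253.]
 [562. 282.]
 [563. 231.]
 [563. 221.]
 [545. 255.]
 [617. 281.]
 [564. 175.]]
```

```bash
python3 - <<'E'
from geo import *
from rig import optics
import cv2
u=(np.array([568,203])/4.5+[240,180]);c=C["scene"];d=c["R"]@np.linalg.inv(c["K"])@np.r_[u,1]
W=c["o"]+d*(.045-c["o"][2])/d[2];print(W,inv(p0,W))
D=optics.get_image("top");a=D["image"][140:300,280:440,::-1]
a=cv2.resize(a,None,fx=3.7,fy=3.7,interpolation=cv2.INTER_CUBIC)
D=optics.get_image("wrist");b=cv2.resize(D["image"][:,:,::-1],None,fx=.3125,fy=.3125,interpolation=cv2.INTER_AREA)
o=np.zeros((592,792,3),np.uint8);o[:,:592]=a;o[:150,592:]=b
b2=optics.get_image("scene")["image"][180:280,300:410,::-1];b2=cv2.resize(b2,(200,182));o[200:382,592:]=b2
cv2.imwrite("pics/c4.png",o);print(D["tool_from_camera"].round(3).tolist())
for z in(45,65,90,200):print(z,((proj("top",T(p0,[(-45,-107,z)]))-[280,140])*3.7).round())
E
```

```text
[ 0.56640062 -0.09469675  0.045     ] [ -20.33016241 -149.71642089   45.        ]
[[0.0, -0.957, -0.292, 0.075], [1.0, -0.0, 0.001, 0.0], [-0.001, -0.292, 0.957, -0.155], [0.0, 0.0, 0.0, 1.0]]
45 [[405. 396.]]
65 [[408. 391.]]
90 [[411. 385.]]
200 [[428. 354.]]
```

View pics/c4.png

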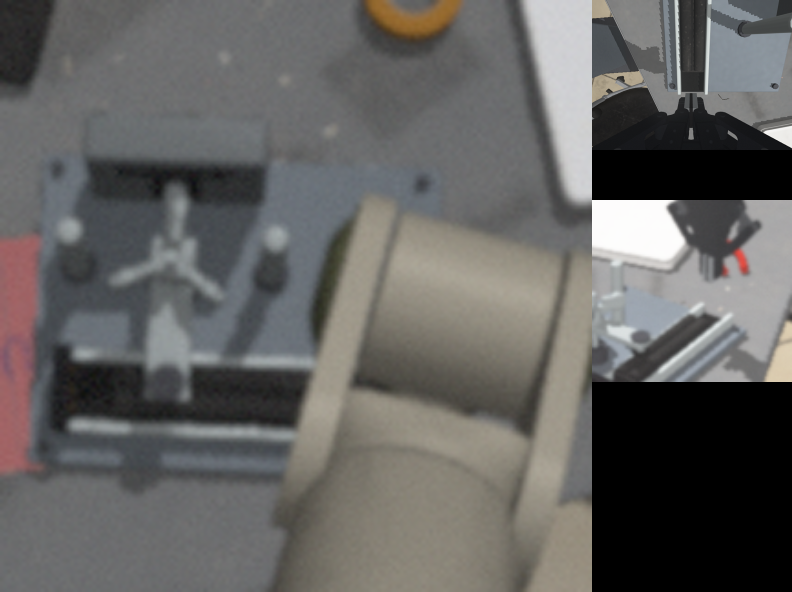

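```bash
python3 - <<'E'
from geo import *
from rig import env,optics
import cv2
s,w,R,c,h,F=state()
D=optics.get_image("wrist");M=D["tool_from_camera"];K=D["intrinsics"]
im=np.ascontiguousarray(D["image"][:,:,::-1]);cv2.imwrite("pics/w_raw.png",im)
np.savez("pics/w.npz",M=M,K=K,w=w,R=R)
def pw(W):
    t=(W-w)@R;q=(t-M[:3,3])@M[:3,:3]@K.T;return q[:,:2]/q[:,2:]
names=[("Wr",(-22.5,-125,26)),("Wl",(-67.5,-125,26)),("p",(36,-21,115)),("b",(-63,-85.5,37)),("b",(-27,-85.5,37)),("c1",(109,-126.5,10)),("st",(25,40,104)),("tip",tuple([c[0],c[1],c[2]-19]))]
for n,P in names:
    u=pw(T(p0,[P]))[0];print(n,u.round());cv2.drawMarker(im,tuple(int(v) for v in u),(0,0,255),0,12,1);cv2.putText(im,n,(int(u[0])+5,int(u[1])),0,.4,(0,255,255),1)
cv2.imwrite("pics/w1.png",im)
E
```

```text
Wr [356. 303.]
Wl [270. 303.]
p [648.  67.]
b [275. 236.]
b [351. 236.]
c1 [587. 292.]
st [ 625. -225.]
tip [316. 288.]
```

View pics/w1.png

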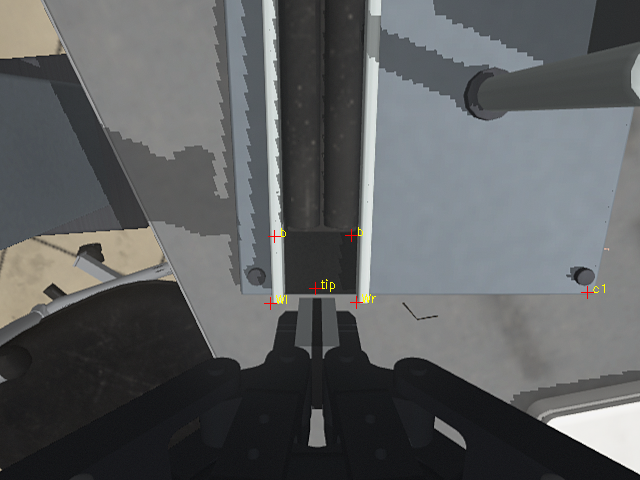

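arm_command(
  commands=[1, 0.0, 0.004, 0.016, 0, 0, 0, 1, 0.0, 0.004, 0.032, 0, 0, 0, 1, 0.0, 0.004, 0.048, 0, 0, 0, 1, 0.0, 0.004, 0.056, 0, 0, 0, 1, 0.0, 0.004, 0.056, 0, 0, 0, 1, 0.0, 0.004, 0.056, 0, 0, 0],
)

```text
time_s: 2.85
position: [0.5473, -0.0501, 0.0359]
tool_rot: [[0.073, 0.997, -0.001], [0.997, -0.073, 0.0], [0.0, -0.001, -1.0]]
ft_force: [1.1, 0.6, -0.1]
grip_width: 0.0004
gripper_force: 0.0
```

```bash
python3 - <<'E'
from geo import *
from rig import optics
import cv2
show();a=[]
for n,(x,y,w,h) in (("scene",(300,180,110,110)),("wrist",(200,180,240,240))):
    a.append(cv2.resize(optics.get_image(n)["image"][y:y+h,x:x+w,::-1],(400,400),interpolation=cv2.INTER_CUBIC))
cv2.imwrite("pics/c5.png",np.hstack(a))
E
```

```text
t 2.85 cradle [ -42.6 -106.6   35.9] head 90.0 F [ 1.05  0.7  -0.1 ] q [-18.  33.  89.   0.  58. -13.] w 0.00038532527517904833
```

View pics/c5.png

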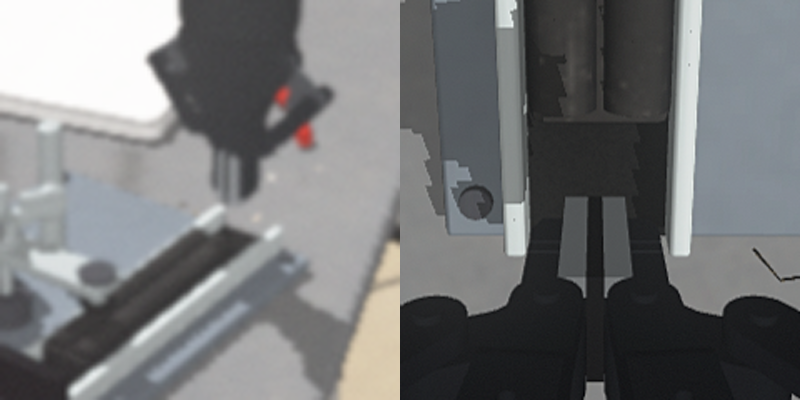

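arm_command(
  commands=[1, 0.0, 0.003, 0.002, 0, 0, 0, 1, 0.0, 0.004, 0.004, 0, 0, 0, 1, 0.0, 0.004, 0.006, 0, 0, 0, 1, 0.0, 0.004, 0.008, 0, 0, 0, 1, 0.0, 0.004, 0.01, 0, 0, 0, 1, 0.0, 0.004, 0.01, 0, 0, 0],
)

```text
time_s: 3.45
position: [0.5493, -0.0503, 0.0311]
tool_rot: [[0.073, 0.997, -0.0], [0.997, -0.073, 0.0], [0.0, -0.0, -1.0]]
ft_force: [0.1, 0.4, -0.3]
grip_width: 0.0001
gripper_force: 0.0
```

```bash
python3 -c "
from geo import *
show()"
```

```text
t 3.45 cradle [ -40.6 -106.7   31.1] head 90.0 F [ 0.07  0.44 -0.26] q [-18.  34.  89.   0.  57. -13.] w 0.00014838231281847532
```

arm_command(
  commands=[1, 0.0, -0.004, 0.0, 0, 0, 0, 1, 0.0, -0.004, 0.004, 0, 0, 0, 1, 0.0, -0.004, 0.008, 0, 0, 0, 1, 0.0, -0.004, 0.012, 0, 0, 0, 1, 0.0, -0.004, 0.016, 0, 0, 0, 1, 0.0, -0.004, 0.02, 0, 0, 0, 1, 0.0, -0.004, 0.024, 0, 0, 0, 1, 0.0, -0.004, 0.026, 0, 0, 0, 1, 0.0, -0.004, 0.026, 0, 0, 0],
)

```text
time_s: 4.2
position: [0.5473, -0.0501, 0.0181]
tool_rot: [[0.073, 0.997, -0.0], [0.997, -0.073, 0.0], [0.0, -0.0, -1.0]]
ft_force: [0.2, 0.2, 1.0]
grip_width: 0.0
gripper_force: 0.0
```

```bash
python3 - <<'E'
from geo import *
from rig import optics
import cv2
show();a=[]
for n,(x,y,w,h) in (("scene",(300,180,110,110)),("wrist",(200,180,240,240))):
    a.append(cv2.resize(optics.get_image(n)["image"][y:y+h,x:x+w,::-1],(400,400),interpolation=cv2.INTER_CUBIC))
cv2.imwrite("pics/c6.png",np.hstack(a))
E
```

```text
t 4.2 cradle [ -42.6 -106.6   18.1] head 90.0 F [0.17 0.22 1.  ] q [-18.  35.  90.   0.  55. -13.] w 2.1219207057035286e-05
```

View pics/c6.png

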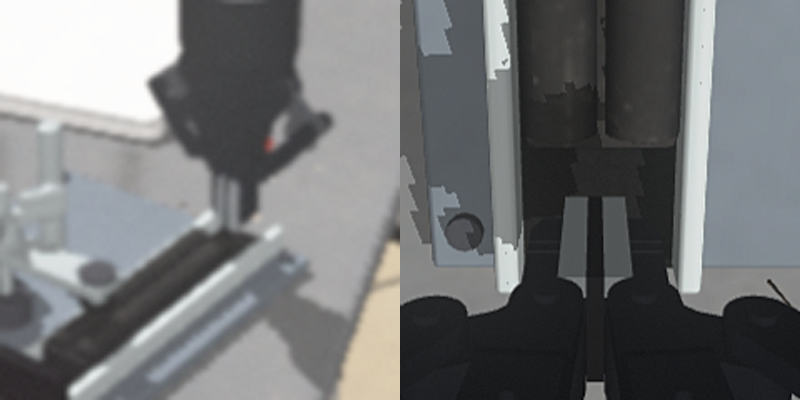

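arm_command(
  commands=[1, 0.004, 0, 0.006, 0, 0, 0, 1, 0.008, 0, 0.006, 0, 0, 0, 1, 0.012, 0, 0.006, 0, 0, 0, 1, 0.016, 0, 0.006, 0, 0, 0, 1, 0.02, 0, 0.006, 0, 0, 0, 1, 0.024, 0, 0.006, 0, 0, 0, 1, 0.028, 0, 0.006, 0, 0, 0, 1, 0.032, 0, 0.006, 0, 0, 0, 1, 0.036, 0, 0.006, 0, 0, 0, 1, 0.04, 0, 0.006, 0, 0, 0, 1, 0.044, 0, 0.006, 0, 0, 0, 1, 0.048, 0, 0.006, 0, 0, 0],
)

```text
time_s: 5.3
position: [0.5492, -0.0261, 0.0154]
tool_rot: [[0.073, 0.997, 0.0], [0.997, -0.073, -0.0], [-0.0, 0.0, -1.0]]
ft_force: [-0.2, -1.8, 0.2]
grip_width: 0.0
gripper_force: 0.4
```

arm_command(
  commands=[1, 0.002, 0, 0, 0, 0, 0, 1, 0.004, 0, 0, 0, 0, 0, 1, 0.006, 0, 0, 0, 0, 0, 1, 0.008, 0, 0, 0, 0, 0],
)

```text
time_s: 5.63
position: [0.5495, -0.0222, 0.0154]
tool_rot: [[0.073, 0.997, 0.0], [0.997, -0.073, -0.0], [-0.0, 0.0, -1.0]]
ft_force: [0.9, -0.3, 0.4]
grip_width: 0.0002
gripper_force: 0.4
```

```bash
python3 - <<'E'
from geo import *
from rig import optics
import cv2
show()
d=optics.get_image("wrist");cv2.imwrite("pics/w2.png",d["image"][:,:,::-1])
E
```

```text
t 5.63 cradle [-42.5 -78.7  15.4] head 90.0 F [ 0.9  -0.2   0.42] q [-15.  35.  90.  -0.  55. -10.] w 0.000181330833214104
```

arm_command(
  commands=[1, 0.002, 0, 0, 0, 0, 0, 1, 0.004, 0, 0, 0, 0, 0, 1, 0.006, 0, 0, 0, 0, 0, 1, 0.008, 0, 0, 0, 0, 0],
)

```text
time_s: 6.02
position: [0.5498, -0.0182, 0.0153]
tool_rot: [[0.073, 0.997, 0.0], [0.997, -0.073, -0.0], [-0.0, 0.0, -1.0]]
ft_force: [0.3, -0.0, 0.9]
grip_width: -0.0001
gripper_force: 0.5
```

arm_command(
  commands=[1, 0.001, 0, 0, 0, 0, 0, 1, 0.002, 0, 0, 0, 0, 0, 1, 0.003, 0, 0, 0, 0, 0, 1, 0.004, 0, 0, 0, 0, 0],
)

```text
time_s: 6.35
position: [0.5499, -0.0162, 0.0153]
tool_rot: [[0.073, 0.997, 0.0], [0.997, -0.073, 0.0], [0.0, 0.0, -1.0]]
ft_force: [-0.0, -1.9, 1.6]
grip_width: 0.0
gripper_force: 0.5
```

arm_command(
  commands=[1, 0.001, 0, 0, 0, 0, 0, 1, 0.002, 0, 0, 0, 0, 0, 1, 0.003, 0, 0, 0, 0, 0],
)

```text
time_s: 6.6
position: [0.55, -0.0155, 0.0154]
tool_rot: [[0.072, 0.997, -0.0], [0.997, -0.072, -0.001], [-0.001, -0.0, -1.0]]
ft_force: [-2.0, -8.3, 1.4]
grip_width: 0.0001
gripper_force: 4.2
```

arm_command(
  commands=[1, 0, 0, 0, 0, 0, 0, 1, 0, 0, 0, 0, 0, 0, 1, -0.004, 0, 0, 0, 0, 0, 1, -0.02, 0, 0, 0, 0, 0, 1, -0.03, 0, -0.02, 0, 0, 0, 1, -0.03, 0, -0.08, 0, 0, 0, 1, -0.03, 0, -0.14, 0, 0, 0, 1, -0.03, 0, -0.2, 0, 0, 0, 1, -0.03, 0, -0.27, 0, 0, 0, 1, -0.03, 0, -0.27, 0, 0, 0],
)

```text
time_s: 7.43
position: [0.5514, -0.0306, 0.1574]
tool_rot: [[0.073, 0.997, 0.011], [0.997, -0.073, -0.003], [-0.002, 0.012, -1.0]]
ft_force: [0.2, 0.8, 1.3]
grip_width: -0.0003
gripper_force: 0.0
```

```bash
python3 -c "
from geo import *
show();rows([(22,22,150,90)])"
```

```text
t 7.43 cradle [-40.  -86.9 157.4] head 90.0 F [0.11 0.84 1.28] q [-15.  25.  80.   0.  74. -11.] w -0.00034683645061174166
(22, 22, 150, 90) -> [0.2179, 0.1238, 0.0158] 0.0002
```

arm_command(
  commands=[1, 0.06, 0.03, 0, 0, 0, 0, 1, 0.12, 0.07, 0, 0, 0, 0, 1, 0.18, 0.11, 0, 0, 0, 0, 1, 0.219, 0.129, 0, 0, 0, 0, 1, 0.219, 0.129, 0, 0, 0, 0, 1, 0.219, 0.129, 0, 0, 0, 0, 1, 0.219, 0.129, 0, 0, 0, 0],
)

```text
time_s: 8.02
position: [0.6208, 0.0741, 0.1505]
tool_rot: [[0.073, 0.997, -0.0], [0.997, -0.073, -0.0], [-0.0, -0.0, -1.0]]
ft_force: [0.7, -0.2, -1.2]
grip_width: 0.0004
gripper_force: 0.0
```

```bash
python3 - <<'E'
from geo import *
from rig import env,optics
import cv2
show();s,w,R,c,h,F=state()
D=optics.get_image("wrist");M=D["tool_from_camera"];K=D["intrinsics"]
im=np.ascontiguousarray(D["image"][:,:,::-1]);np.savez("pics/w3.npz",M=M,K=K,w=w,R=R);cv2.imwrite("pics/w3raw.png",im)
def pw(W):
    t=(W-w)@R;q=(t-M[:3,3])@M[:3,:3]@K.T;return q[:,:2]/q[:,2:]
P=[(36,-21,115),(36,101,115),(25,40,104),(79,-15,115),(79,95,115)]+[(25+40*np.cos(np.radians(a)),40+40*np.sin(np.radians(a)),97) for a in(-5,115,235)]
for x in P:
    u=pw(T(p0,[x]))[0];print(np.round(x),u.round(1));cv2.drawMarker(im,tuple(int(v) for v in u),(0,0,255),0,12,1)
im=cv2.resize(im,(800,600),interpolation=cv2.INTER_CUBIC)
cv2.imwrite("pics/w3.png",im)
E
```

```text
t 8.02 cradle [ 21.6  22.6 150.5] head 90.0 F [ 0.68 -0.13 -1.19] q [-4. 32. 68. -0. 80.  0.] w 0.0004149475777345816
[ 36 -21 115] [343.1 351.9]
[ 36 101 115] [348.3 110. ]
[ 25  40 104] [322.6 235.6]
[ 79 -15 115] [425.  341.8]
[ 79  95 115] [444.1 124.1]
[65. 37. 97.] [397.3 238.3]
[ 8. 76. 97.] [289.1 162.4]
[ 2.  7. 97.] [280.6 289.1]
```

View pics/w3.png

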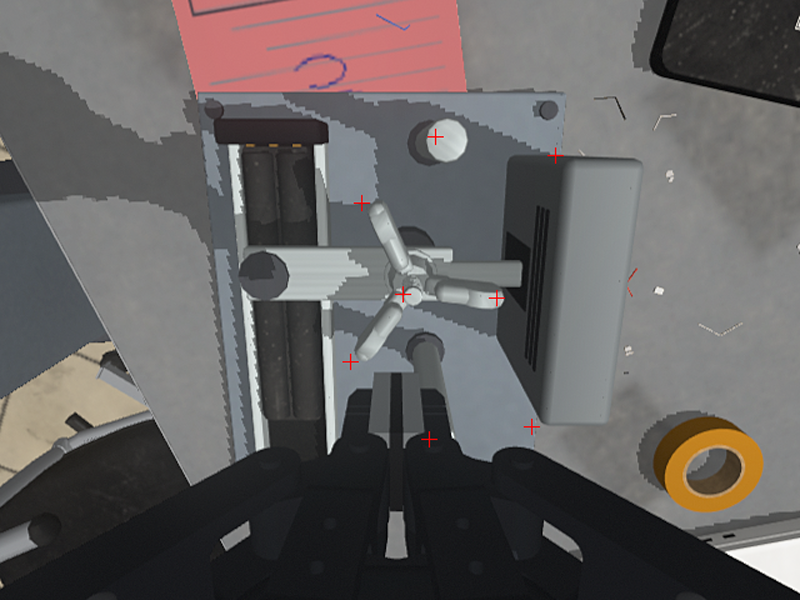

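```bash
python3 - <<'E'
from geo import *
d=np.load("pics/w3.npz");M,K,w,R=d["M"],d["K"],d["w"],d["R"]
def pw(W):
    t=(W-w)@R;q=(t-M[:3,3])@M[:3,:3]@K.T;return q[:,:2]/q[:,2:]
L=[((446,141),(36,101,115)),((412,295),(25,40,104)),((568,158),(79,95,115)),((543,420),(79,-15,115)),((437,350),(25+11,-21,33))][:4]
U=np.array([a for a,b in L])/1.25;P=[b for a,b in L]
f=least_squares(lambda p:(pw(T(p,P))-U).ravel(),p0[:3],loss="soft_l1");p=f.x
print(p,p0[:3],(pw(T(p,P))-U).round(1).tolist())
fix=least_squares(lambda q:(pw(T([q[0],q[1],p0[2]],P))-U).ravel(),p0[:2]);print(fix.x,fix.fun.round(1))
q=np.r_[p];np.save("p.npy",np.r_[p,0,0])
for t in[(377,207),(500,298),(363,357)]:
    c=R@M[:3,:3]@np.linalg.inv(K)@np.r_[np.array(t)/1.25,1];o=w+R@M[:3,3]
    W=o+c*(.094-o[2])/c[2];v=inv(q,W);e=v[:2]-[25,40];print(v.round(1),np.hypot(*e).round(1),np.degrees(np.arctan2(e[1],e[0])).round(1))
E
python3 -c "
from geo import *
show()"
```

```text
[ 0.60217097  0.05176396 -0.06665472] [ 0.59761486  0.05313421 -0.07312604] [[0.5, -0.9], [1.5, 1.2], [-1.4, -1.1], [-0.5, 6.7]]
[0.6018091  0.05266967] [ 1.1 -2.4  1.2 -0.1 -0.9 -1.9 -1.4  6.1]
[10.1 75.3 94. ] 38.3 112.8
[62.5 36.2 94. ] 37.7 -5.8
[ 2.7  9.1 94. ] 38.1 -125.8
t 8.07 cradle [ 17.1  23.2 150.6] head 89.6 F [-0.58  0.03 -0.35] q [-4. 32. 68. -0. 80.  0.] w -6.799212207426222e-05
```

```bash
cat >> geo.py <<'E'
def fp(phi,r=32,off=20,z=74,dh=0):
    a=np.radians(phi);return (round(25+r*np.cos(a)-off*np.sin(a),1),round(40+r*np.sin(a)+off*np.cos(a),1),z,phi-90+dh)
def push(phi,r=32):
    s,w,R,c,h,F=state();a=np.radians(phi);t=np.array([np.sin(a),-np.cos(a)]);rad=np.array([np.cos(a),np.sin(a)])
    return "reaction against push %.2f radial %.2f"%(-F[:2]@t,F[:2]@rad)
E
python3 -c "
from geo import *
rows([fp(234,70,20,150),fp(234,70,20,74),fp(234,32,20,74)])"
```

```text
(np.float64(0.0), np.float64(-28.4), 150, 144) -> [-0.1034, -0.0335, 0.0012] -0.4533
(np.float64(0.0), np.float64(-28.4), 74, 144) -> [-0.1034, -0.0335, 0.1532] -0.4533
(np.float64(22.4), np.float64(2.4), 74, 144) -> [-0.0415, 0.0109, 0.1532] -0.4533
```

arm_command(
  commands=[1, -0.03, -0.01, 0, 0, 0, -0.06, 1, -0.06, -0.02, 0, 0, 0, -0.12, 1, -0.09, -0.03, 0, 0, 0, -0.18, 1, -0.1035, -0.0335, 0, 0, 0, -0.24, 1, -0.1035, -0.0335, 0, 0, 0, -0.3, 1, -0.1035, -0.0335, 0, 0, 0, -0.36, 1, -0.1035, -0.0335, 0, 0, 0, -0.41, 1, -0.1035, -0.0335, 0.03, 0, 0, -0.453, 1, -0.1035, -0.0335, 0.07, 0, 0, -0.453, 1, -0.1035, -0.0335, 0.11, 0, 0, -0.453, 1, -0.1035, -0.0335, 0.153, 0, 0, -0.453, 1, -0.1035, -0.0335, 0.153, 0, 0, -0.453],
)

```text
time_s: 9.07
position: [0.5983, 0.0235, 0.0705]
tool_rot: [[-0.767, 0.641, -0.007], [0.641, 0.767, 0.001], [0.006, -0.004, -1.0]]
ft_force: [-1.9, -0.6, -0.6]
grip_width: -0.0
gripper_force: 0.0
```

arm_command(
  commands=[1, 0, 0, 0, 0, 0, 0, 1, 0, 0, 0, 0, 0, 0],
)

```text
time_s: 9.23
position: [0.6012, 0.0237, 0.0753]
tool_rot: [[-0.768, 0.641, 0.002], [0.641, 0.768, -0.0], [-0.002, 0.001, -1.0]]
ft_force: [0.5, -0.2, 0.4]
grip_width: -0.0001
gripper_force: 0.0
```

```bash
python3 -c "
from geo import *
show();rows([fp(234,70,20,74),fp(234,32,20,74),fp(234,32,15,74)])"
```

```text
t 9.23 cradle [  0.9 -28.   75.3] head 144.0 F [ 0.53 -0.12  0.44] q [ -9.  34.  78.  -0.  68. -59.] w -7.108502863425723e-05
(np.float64(0.0), np.float64(-28.4), 74, 144) -> [0.0011, -0.0017, 0.0026] -0.0002
(np.float64(22.4), np.float64(2.4), 74, 144) -> [0.0011, 0.0745, 0.0027] -0.0002
(np.float64(18.3), np.float64(5.3), 74, 144) -> [0.0111, 0.0744, 0.0027] -0.0002
```

arm_command(
  commands=[1, 0, 0.015, 0.002, 0, 0, 0, 1, 0, 0.03, 0.002, 0, 0, 0, 1, 0, 0.045, 0.002, 0, 0, 0, 1, 0, 0.06, 0.002, 0, 0, 0, 1, 0, 0.07, 0.002, 0, 0, 0, 1, 0, 0.075, 0.002, 0, 0, 0, 1, 0, 0.075, 0.002, 0, 0, 0],
)

```text
time_s: 9.82
position: [0.625, 0.0538, 0.0727]
tool_rot: [[-0.769, 0.64, 0.0], [0.64, 0.769, 0.0], [-0.0, 0.0, -1.0]]
ft_force: [0.1, -0.2, -0.4]
grip_width: 0.0003
gripper_force: 0.0
```

arm_command(
  commands=[1, 0.002, 0, 0, 0, 0, 0, 1, 0.004, 0, 0, 0, 0, 0, 1, 0.006, 0, 0, 0, 0, 0, 1, 0.008, 0, 0, 0, 0, 0],
)

```text
time_s: 10.15
position: [0.6215, 0.0557, 0.0729]
tool_rot: [[-0.768, 0.64, -0.0], [0.64, 0.768, -0.0], [0.0, -0.0, -1.0]]
ft_force: [-0.5, 0.4, 0.0]
grip_width: -0.0002
gripper_force: 0.0
```

arm_command(
  commands=[1, 0.002, 0, 0, 0, 0, 0, 1, 0.004, 0, 0, 0, 0, 0],
)

```text
time_s: 10.32
position: [0.6203, 0.0568, 0.073]
tool_rot: [[-0.768, 0.64, 0.001], [0.64, 0.768, -0.0], [-0.001, 0.0, -1.0]]
ft_force: [3.4, -4.3, -1.5]
grip_width: -0.0001
gripper_force: 2.5
```

```bash
python3 -c "
from geo import *
show();print(push(234))"
```

```text
t 10.32 cradle [17.7  6.3 73. ] head 144.0 F [ 3.69 -4.04 -1.46] q [ -6.  36.  74.  -0.  69. -56.] w -5.76043150006918e-05
reaction against push 5.36 radial 1.10
```

```bash
cat >> geo.py <<'E'
def arc(a,b,n,r=32,off=14.5,z=73):
    """n rows from wing angle a to b, relative to ideal pose at a"""
    B=fp(a,r,off,z);
    for i in range(1,n+1):
        x=a+(b-a)*i/n;zz=z-3.2*np.radians(a-x);ang=np.radians(x)
        P=np.array(fp(x,r,off,zz));P[0]=25+r*np.cos(ang)-off*np.sin(ang);P[1]=40+r*np.sin(ang)+off*np.cos(ang)
        s,w,R,c,h,F=state();aa=np.radians(a);B0=np.array([25+r*np.cos(aa)-off*np.sin(aa),40+r*np.sin(aa)+off*np.cos(aa),z])
        d=R.T@(T(p0,P[:3])[0]-T(p0,B0)[0])/.5
        print("1, %.4f, %.4f, %.4f, 0, 0, %.3f,"%(d[0],d[1],d[2],(a-x)/120))
E
python3 -c "
from geo import *
arc(234,198,12)"
```

```text
1, 0.0034, -0.0014, 0.0003, 0, 0, 0.025,
1, 0.0068, -0.0027, 0.0007, 0, 0, 0.050,
1, 0.0104, -0.0037, 0.0010, 0, 0, 0.075,
1, 0.0139, -0.0046, 0.0013, 0, 0, 0.100,
1, 0.0176, -0.0053, 0.0017, 0, 0, 0.125,
1, 0.0212, -0.0058, 0.0020, 0, 0, 0.150,
1, 0.0249, -0.0061, 0.0023, 0, 0, 0.175,
1, 0.0285, -0.0063, 0.0027, 0, 0, 0.200,
1, 0.0322, -0.0062, 0.0030, 0, 0, 0.225,
1, 0.0359, -0.0059, 0.0033, 0, 0, 0.250,
1, 0.0395, -0.0055, 0.0036, 0, 0, 0.275,
1, 0.0432, -0.0048, 0.0040, 0, 0, 0.300,
```

arm_command(
  commands=[1, 0.0034, -0.0014, 0.0003, 0, 0, 0.025, 1, 0.0068, -0.0027, 0.0007, 0, 0, 0.05, 1, 0.0104, -0.0037, 0.001, 0, 0, 0.075, 1, 0.0139, -0.0046, 0.0013, 0, 0, 0.1, 1, 0.0176, -0.0053, 0.0017, 0, 0, 0.125, 1, 0.0212, -0.0058, 0.002, 0, 0, 0.15, 1, 0.0249, -0.0061, 0.0023, 0, 0, 0.175, 1, 0.0285, -0.0063, 0.0027, 0, 0, 0.2, 1, 0.0322, -0.0062, 0.003, 0, 0, 0.225, 1, 0.0359, -0.0059, 0.0033, 0, 0, 0.25, 1, 0.0395, -0.0055, 0.0036, 0, 0, 0.275, 1, 0.0432, -0.0048, 0.004, 0, 0, 0.3],
)

```text
time_s: 11.32
position: [0.6025, 0.0679, 0.071]
tool_rot: [[-0.242, 0.97, 0.001], [0.97, 0.242, -0.002], [-0.002, 0.001, -1.0]]
ft_force: [2.6, -4.8, -2.2]
grip_width: 0.0001
gripper_force: 2.9
```

```bash
python3 -c "
from geo import *
show();print(push(198),fp(198,32,14.5,71))"
```

```text
t 11.32 cradle [-0.7 16.1 71. ] head 107.8 F [ 2.91 -4.65 -2.18] q [ -5.  35.  77.  -0.  68. -19.] w 0.00010487747991393272
reaction against push 5.32 radial -1.34 (np.float64(-1.0), np.float64(16.3), 71, 108)
```

arm_command(
  commands=[1, 0.0034, -0.0014, 0.0003, 0, 0, 0.025, 1, 0.0068, -0.0027, 0.0007, 0, 0, 0.05, 1, 0.0104, -0.0037, 0.001, 0, 0, 0.075, 1, 0.0139, -0.0046, 0.0013, 0, 0, 0.1, 1, 0.0176, -0.0053, 0.0017, 0, 0, 0.125, 1, 0.0212, -0.0058, 0.002, 0, 0, 0.15, 1, 0.0249, -0.0061, 0.0023, 0, 0, 0.175, 1, 0.0285, -0.0063, 0.0027, 0, 0, 0.2],
)

```text
time_s: 11.98
position: [0.5958, 0.0808, 0.0696]
tool_rot: [[0.173, 0.985, 0.001], [0.985, -0.173, -0.002], [-0.002, 0.001, -1.0]]
ft_force: [1.7, -5.3, -1.2]
grip_width: -0.0002
gripper_force: 3.0
```

```bash
python3 -c "
from geo import *
show();print(push(174),fp(174,32,14.5,71))"
```

```text
t 11.98 cradle [-8.3 28.6 69.6] head 83.8 F [ 2.01 -5.16 -1.19] q [-3. 35. 78. -0. 67.  7.] w -0.00019566762262379753
reaction against push 4.92 radial -2.54 (np.float64(-8.3), np.float64(28.9), 71, 84)
```

arm_command(
  commands=[1, 0.0034, -0.0014, 0.0003, 0, 0, 0.025, 1, 0.0068, -0.0027, 0.0007, 0, 0, 0.05, 1, 0.0104, -0.0037, 0.001, 0, 0, 0.075],
)

```text
time_s: 12.23
position: [0.5948, 0.0862, 0.0691]
tool_rot: [[0.325, 0.946, 0.001], [0.946, -0.325, -0.002], [-0.002, 0.001, -1.0]]
ft_force: [0.9, -6.5, -1.0]
grip_width: -0.0004
gripper_force: 3.0
```

```bash
python3 -c "
from geo import *
show();print(push(165),fp(165,32,14.5,71))"
```

```text
t 12.23 cradle [-9.6 33.9 69.1] head 74.8 F [ 1.33 -6.44 -0.97] q [-3. 35. 78. -0. 67. 16.] w -0.00035148599828047967
reaction against push 5.88 radial -2.95 (np.float64(-9.7), np.float64(34.3), 71, 75)
```

arm_command(
  commands=[1, 0.0034, -0.0014, 0.0003, 0, 0, 0.025, 1, 0.0068, -0.0027, 0.0007, 0, 0, 0.05, 1, 0.0104, -0.0037, 0.001, 0, 0, 0.075],
)

```text
time_s: 12.48
position: [0.5947, 0.0917, 0.0685]
tool_rot: [[0.469, 0.883, 0.0], [0.883, -0.469, -0.002], [-0.002, 0.002, -1.0]]
ft_force: [0.5, -6.7, 0.2]
grip_width: 0.0004
gripper_force: 3.0
```

arm_command(
  commands=[1, 0.0034, -0.0014, 0.0003, 0, 0, 0.025, 1, 0.0068, -0.0027, 0.0007, 0, 0, 0.05, 1, 0.0104, -0.0037, 0.001, 0, 0, 0.075],
)

```text
time_s: 12.73
position: [0.5954, 0.0971, 0.068]
tool_rot: [[0.602, 0.799, 0.0], [0.799, -0.602, -0.003], [-0.002, 0.002, -1.0]]
ft_force: [0.6, -7.3, 0.0]
grip_width: -0.0002
gripper_force: 3.0
```

```bash
python3 -c "
from geo import *
show();print(push(147),fp(147,32,14.5,68))"
```

```text
t 12.73 cradle [-9.8 44.8 68. ] head 56.8 F [ 1.13 -7.25  0.04] q [-2. 35. 78. -0. 67. 35.] w -0.000164303900885583
reaction against push 5.46 radial -4.90 (np.float64(-9.7), np.float64(45.3), 68, 57)
```

arm_command(
  commands=[1, 0.0034, -0.0004, 0.0003, 0, 0, 0.025, 1, 0.0068, -0.0017, 0.0007, 0, 0, 0.05, 1, 0.0104, -0.0027, 0.001, 0, 0, 0.075],
)

```text
time_s: 12.98
position: [0.5969, 0.1022, 0.0675]
tool_rot: [[0.719, 0.695, -0.001], [0.695, -0.719, -0.002], [-0.002, 0.001, -1.0]]
ft_force: [-2.6, -6.0, 0.7]
grip_width: -0.0
gripper_force: 3.0
```

arm_command(
  commands=[1, 0.0034, -0.0008, 0.0003, 0, 0, 0.025, 1, 0.0068, -0.002, 0.0007, 0, 0, 0.05, 1, 0.0104, -0.003, 0.001, 0, 0, 0.075],
)

```text
time_s: 13.23
position: [0.5993, 0.1071, 0.067]
tool_rot: [[0.819, 0.574, -0.002], [0.574, -0.819, -0.002], [-0.003, 0.001, -1.0]]
ft_force: [-3.2, -5.4, 1.3]
grip_width: 0.0
gripper_force: 3.0
```

```bash
python3 -c "
from geo import *
show();print(push(129),fp(129,32,14.5,68))"
```

```text
t 13.23 cradle [-6.5 55.  67. ] head 38.8 F [-2.83 -5.55  1.28] q [-1. 36. 77. -0. 68. 54.] w 4.913585493430676e-05
reaction against push 5.69 radial -2.53 (np.float64(-6.4), np.float64(55.7), 68, 39)
```

arm_command(
  commands=[1, 0.0034, -0.0008, 0.0003, 0, 0, 0.025, 1, 0.0068, -0.002, 0.0007, 0, 0, 0.05, 1, 0.0104, -0.003, 0.001, 0, 0, 0.075],
)

```text
time_s: 13.48
position: [0.6024, 0.1115, 0.0664]
tool_rot: [[0.899, 0.439, -0.002], [0.439, -0.899, -0.002], [-0.003, 0.0, -1.0]]
ft_force: [-3.9, -5.5, 2.6]
grip_width: -0.0003
gripper_force: 3.0
```

arm_command(
  commands=[1, 0.0034, -0.0008, 0.0003, 0, 0, 0.025, 1, 0.0068, -0.002, 0.0007, 0, 0, 0.05, 1, 0.0104, -0.003, 0.001, 0, 0, 0.075],
)

```text
time_s: 13.73
position: [0.6062, 0.1154, 0.0659]
tool_rot: [[0.956, 0.293, -0.003], [0.293, -0.956, -0.001], [-0.003, 0.0, -1.0]]
ft_force: [-4.6, -3.9, 2.6]
grip_width: -0.0001
gripper_force: 3.0
```

```bash
python3 -c "
from geo import *
show();print(push(111),fp(111,32,14.5,66))
rows([fp(111,32,24,66),fp(111,75,40,66),fp(165,80,30,66),fp(231,75,20,66),fp(231,32,20,66)])"
```

```text
t 13.73 cradle [-0.2 63.7 65.9] head 20.9 F [-4.31 -4.23  2.59] q [-0. 37. 75. -0. 68. 73.] w -8.828544902376684e-05
reaction against push 5.54 radial -2.40 (np.float64(-0.0), np.float64(64.7), 66, 21)
(np.float64(-8.9), np.float64(61.3), 66, 21) -> [-0.018, -0.0016, -0.0001] -0.0012
(np.float64(-39.2), np.float64(95.7), 66, 21) -> [-0.0501, -0.0875, -0.0] -0.0012
(np.float64(-60.0), np.float64(31.7), 66, 75) -> [-0.1345, 0.0173, 0.0003] -0.4512
(np.float64(-6.7), np.float64(-30.9), 66, 141) -> [-0.0795, 0.1723, 0.0001] -1.0012
(np.float64(20.4), np.float64(2.5), 66, 141) -> [-0.0051, 0.1291, -0.0001] -1.0012
```

arm_command(
  commands=[1, -0.008, 0, 0, 0, 0, 0, 1, -0.016, 0, 0, 0, 0, 0, 1, -0.016, 0, -0.04, 0, 0, 0, 1, -0.016, 0, -0.09, 0, 0, 0, 1, -0.016, 0, -0.14, 0, 0, -0.059, 1, -0.03, 0.04, -0.14, 0, 0, -0.118, 1, -0.04, 0.08, -0.14, 0, 0, -0.177, 1, -0.05, 0.12, -0.14, 0, 0, -0.236, 1, -0.06, 0.15, -0.14, 0, 0, -0.295, 1, -0.08, 0.172, -0.14, 0, 0, -0.354, 1, -0.08, 0.172, -0.14, 0, 0, -0.413, 1, -0.08, 0.172, -0.14, 0, 0, -0.472],
)

```text
time_s: 14.73
position: [0.5941, 0.0212, 0.1361]
tool_rot: [[0.272, 0.962, 0.0], [0.962, -0.272, 0.0], [0.0, 0.0, -1.0]]
ft_force: [0.4, -0.8, 0.2]
grip_width: -0.0001
gripper_force: 0.0
```

arm_command(
  commands=[1, 0, 0, 0, 0, 0, -0.059, 1, 0, 0, 0, 0, 0, -0.118, 1, 0, 0, 0, 0, 0, -0.177, 1, 0, 0, 0, 0, 0, -0.236, 1, 0, 0, 0, 0, 0, -0.295, 1, 0, 0, 0, 0, 0, -0.354, 1, 0, 0, 0, 0, 0, -0.413, 1, 0, 0, 0, 0, 0, -0.472, 1, 0, 0, 0, 0, 0, -0.529, 1, 0, 0, 0, 0, 0, -0.529, 1, 0, 0, 0, 0, 0, -0.529],
)

```text
time_s: 15.65
position: [0.5943, 0.0221, 0.136]
tool_rot: [[-0.733, 0.68, 0.0], [0.68, 0.733, 0.0], [-0.0, 0.0, -1.0]]
ft_force: [0.3, 0.8, 0.1]
grip_width: -0.0001
gripper_force: 0.0
```

```bash
python3 -c "
from geo import *
show()
rows([fp(231,75,20,136),fp(231,75,20,66),fp(231,32,20,66)])"
```

```text
t 15.65 cradle [ -5.8 -30.1 136. ] head 141.0 F [0.24 0.86 0.08] q [ -9.  30.  75.   0.  75. -56.] w -0.0001105162501058587
(np.float64(-6.7), np.float64(-30.9), 136, 141) -> [0.0004, -0.0023, 0.0001] -0.0002
(np.float64(-6.7), np.float64(-30.9), 66, 141) -> [0.0004, -0.0023, 0.1401] -0.0002
(np.float64(20.4), np.float64(2.5), 66, 141) -> [0.0003, 0.0837, 0.1401] -0.0002
```

arm_command(
  commands=[1, 0, 0, 0.05, 0, 0, 0, 1, 0, 0, 0.1, 0, 0, 0, 1, 0, 0, 0.14, 0, 0, 0, 1, 0, 0, 0.14, 0, 0, 0, 1, 0, 0, 0.14, 0, 0, 0, 1, 0, 0.02, 0.14, 0, 0, 0, 1, 0, 0.04, 0.14, 0, 0, 0, 1, 0, 0.06, 0.14, 0, 0, 0, 1, 0, 0.075, 0.14, 0, 0, 0, 1, 0, 0.084, 0.14, 0, 0, 0, 1, 0, 0.084, 0.14, 0, 0, 0],
)

```text
time_s: 16.57
position: [0.6237, 0.054, 0.0661]
tool_rot: [[-0.736, 0.677, 0.001], [0.677, 0.736, 0.0], [-0.0, 0.001, -1.0]]
ft_force: [-0.0, 0.6, -0.8]
grip_width: -0.0001
gripper_force: 0.0
```

arm_command(
  commands=[1, 0.002, 0, 0, 0, 0, 0, 1, 0.004, 0, 0, 0, 0, 0, 1, 0.006, 0, 0, 0, 0, 0, 1, 0.008, 0, 0, 0, 0, 0, 1, 0.01, 0, 0, 0, 0, 0],
)

```text
time_s: 16.98
position: [0.6191, 0.0562, 0.066]
tool_rot: [[-0.735, 0.678, -0.0], [0.678, 0.735, 0.0], [0.0, -0.0, -1.0]]
ft_force: [-0.4, -0.5, -0.4]
grip_width: -0.0002
gripper_force: 0.0
```

```bash
python3 -c "
from geo import *
show();print(push(231),fp(231,32,14.5,66))"
```

```text
t 16.98 cradle [16.6  5.6 66. ] head 141.1 F [-0.4  -0.57 -0.44] q [ -6.  37.  75.   0.  68. -53.] w -0.00021980182709906943
reaction against push 0.05 radial 0.69 (np.float64(16.1), np.float64(6.0), 66, 141)
```

Not yet touching; creep on with readings.

arm_command(
  commands=[1, 0.001, 0, 0, 0, 0, 0, 1, 0.002, 0, 0, 0, 0, 0, 1, 0.003, 0, 0, 0, 0, 0, 1, 0.004, 0, 0, 0, 0, 0],
)

```text
time_s: 17.32
position: [0.618, 0.0575, 0.066]
tool_rot: [[-0.735, 0.678, 0.0], [0.678, 0.735, -0.0], [-0.001, 0.0, -1.0]]
ft_force: [1.3, -1.4, -0.6]
grip_width: 0.0002
gripper_force: 1.2
```

arm_command(
  commands=[1, 0.0034, -0.0012, 0.0003, 0, 0, 0.025, 1, 0.0068, -0.0023, 0.0007, 0, 0, 0.05, 1, 0.0104, -0.0033, 0.001, 0, 0, 0.075],
)

```text
time_s: 17.57
position: [0.6138, 0.0589, 0.0657]
tool_rot: [[-0.618, 0.786, 0.002], [0.786, 0.618, -0.002], [-0.003, 0.001, -1.0]]
ft_force: [3.2, -4.7, -1.1]
grip_width: 0.0001
gripper_force: 2.9
```

```bash
python3 -c "
from geo import *
show();print(push(222),fp(222,32,14.5,66))"
```

```text
t 17.57 cradle [11.1  7.9 65.7] head 132.0 F [ 3.47 -4.45 -1.14] q [ -5.  36.  76.  -0.  68. -44.] w 0.00010267393829812031
reaction against push 5.63 radial 0.40 (np.float64(10.9), np.float64(7.8), 66, 132)
```

arm_command(
  commands=[1, 0.0034, -0.0012, 0.0003, 0, 0, 0.025, 1, 0.0068, -0.0024, 0.0007, 0, 0, 0.05, 1, 0.0104, -0.0034, 0.001, 0, 0, 0.075],
)

```text
time_s: 17.82
position: [0.6091, 0.0618, 0.0652]
tool_rot: [[-0.487, 0.873, 0.002], [0.873, 0.487, -0.002], [-0.003, 0.001, -1.0]]
ft_force: [2.1, -6.2, -1.7]
grip_width: -0.0002
gripper_force: 3.0
```

arm_command(
  commands=[1, 0.0034, -0.0012, 0.0003, 0, 0, 0.025, 1, 0.0068, -0.0024, 0.0007, 0, 0, 0.05, 1, 0.0104, -0.0034, 0.001, 0, 0, 0.075],
)

```text
time_s: 18.07
position: [0.6048, 0.0654, 0.0646]
tool_rot: [[-0.344, 0.939, 0.001], [0.939, 0.344, -0.002], [-0.002, 0.0, -1.0]]
ft_force: [1.9, -6.2, -0.5]
grip_width: 0.0005
gripper_force: 3.2
```

```bash
python3 -c "
from geo import *
show();print(push(204),fp(204,32,14.5,64))"
```

```text
t 18.07 cradle [ 1.7 13.8 64.6] head 114.0 F [ 2.35 -6.02 -0.45] q [ -5.  36.  77.  -0.  67. -25.] w 0.0005142170279971441
reaction against push 6.45 radial 0.30 (np.float64(1.7), np.float64(13.7), 64, 114)
```

arm_command(
  commands=[1, 0.0034, -0.0012, 0.0003, 0, 0, 0.025, 1, 0.0068, -0.0024, 0.0007, 0, 0, 0.05],
)

```text
time_s: 18.23
position: [0.6024, 0.0682, 0.0643]
tool_rot: [[-0.244, 0.97, 0.001], [0.97, 0.244, -0.002], [-0.002, 0.0, -1.0]]
ft_force: [-0.1, -6.0, 1.0]
grip_width: -0.0
gripper_force: 3.2
```

```bash
python3 -c "
from geo import *
show();print(push(198),fp(198,32,14.5,64))"
```

```text
t 18.23 cradle [-0.9 16.4 64.3] head 108.0 F [ 0.33 -6.03  1.02] q [ -5.  36.  78.  -0.  67. -19.] w -4.54835427165228e-05
reaction against push 5.83 radial 1.55 (np.float64(-1.0), np.float64(16.3), 64, 108)
```

arm_command(
  commands=[1, 0.0034, -0.0014, 0.0003, 0, 0, 0.025, 1, 0.0068, -0.0027, 0.0007, 0, 0, 0.05],
)

```text
time_s: 18.4
position: [0.6002, 0.0712, 0.0639]
tool_rot: [[-0.142, 0.99, 0.001], [0.99, 0.142, -0.002], [-0.002, 0.0, -1.0]]
ft_force: [1.1, -5.8, -0.2]
grip_width: 0.0001
gripper_force: 3.2
```

arm_command(
  commands=[1, 0.0034, -0.0014, 0.0003, 0, 0, 0.025, 1, 0.0068, -0.0027, 0.0007, 0, 0, 0.05],
)

```text
time_s: 18.57
position: [0.5984, 0.0743, 0.0636]
tool_rot: [[-0.038, 0.999, 0.001], [0.999, 0.038, -0.002], [-0.002, 0.001, -1.0]]
ft_force: [-0.4, -6.6, 1.4]
grip_width: 0.0001
gripper_force: 3.2
```

```bash
python3 -c "
from geo import *
show();print(push(186),fp(186,32,14.5,64))"
```

```text
t 18.57 cradle [-5.3 22.3 63.6] head 96.0 F [ 0.07 -6.65  1.42] q [-4. 35. 78. -0. 66. -6.] w 8.992818792459865e-05
reaction against push 6.62 radial 0.63 (np.float64(-5.3), np.float64(22.2), 64, 96)
```

arm_command(
  commands=[1, 0.0034, -0.0014, 0.0003, 0, 0, 0.025, 1, 0.0068, -0.0027, 0.0007, 0, 0, 0.05],
)

```text
time_s: 18.73
position: [0.5969, 0.0777, 0.0632]
tool_rot: [[0.067, 0.998, 0.001], [0.998, -0.067, -0.002], [-0.002, 0.001, -1.0]]
ft_force: [-0.3, -6.8, 0.1]
grip_width: 0.0002
gripper_force: 3.2
```

arm_command(
  commands=[1, 0.0034, -0.0014, 0.0003, 0, 0, 0.025, 1, 0.0068, -0.0027, 0.0007, 0, 0, 0.05],
)

```text
time_s: 18.9
position: [0.5957, 0.0812, 0.0628]
tool_rot: [[0.171, 0.985, 0.001], [0.985, -0.171, -0.002], [-0.002, 0.001, -1.0]]
ft_force: [0.6, -6.4, -0.1]
grip_width: 0.0001
gripper_force: 3.2
```

```bash
python3 -c "
from geo import *
show();print(push(174),fp(174,32,14.5,64))"
```

```text
t 18.9 cradle [-8.4 28.9 62.8] head 84.0 F [ 1.07 -6.36 -0.11] q [-3. 35. 79. -0. 66.  6.] w 0.00011347742248824567
reaction against push 6.22 radial -1.73 (np.float64(-8.3), np.float64(28.9), 64, 84)
```

arm_command(
  commands=[1, 0.0034, -0.0011, 0.0003, 0, 0, 0.025, 1, 0.0068, -0.0023, 0.0007, 0, 0, 0.05],
)

```text
time_s: 19.07
position: [0.595, 0.0846, 0.0626]
tool_rot: [[0.273, 0.962, 0.0], [0.962, -0.273, -0.002], [-0.002, 0.001, -1.0]]
ft_force: [-0.6, -7.4, 1.6]
grip_width: 0.0002
gripper_force: 3.7
```

arm_command(
  commands=[1, 0.0034, -0.0011, 0.0003, 0, 0, 0.025, 1, 0.0068, -0.0023, 0.0007, 0, 0, 0.05],
)

```text
time_s: 19.23
position: [0.5947, 0.0881, 0.0623]
tool_rot: [[0.372, 0.928, -0.0], [0.928, -0.372, -0.003], [-0.003, 0.001, -1.0]]
ft_force: [-1.9, -7.5, 3.1]
grip_width: -0.0002
gripper_force: 4.1
```

```bash
python3 -c "
from geo import *
show();print(push(162),fp(162,32,14.5,64))"
```

```text
t 19.23 cradle [-9.9 35.8 62.3] head 72.0 F [-1.43 -7.6   3.09] q [-3. 35. 79. -0. 66. 19.] w -0.00023520649570325222
reaction against push 7.67 radial -0.99 (np.float64(-9.9), np.float64(36.1), 64, 72)
```

arm_command(
  commands=[1, 0.0034, -0.0011, 0.0003, 0, 0, 0.025, 1, 0.0068, -0.0023, 0.0007, 0, 0, 0.05],
)

```text
time_s: 19.4
position: [0.5947, 0.0916, 0.062]
tool_rot: [[0.467, 0.884, -0.001], [0.884, -0.467, -0.003], [-0.003, 0.001, -1.0]]
ft_force: [-2.6, -8.4, 4.1]
grip_width: 0.0001
gripper_force: 4.5
```

```bash
python3 -c "
from geo import *
show();print(push(156),fp(156,32,14.5,64))"
```

```text
t 19.4 cradle [-10.1  39.3  62. ] head 66.0 F [-2.01 -8.51  4.08] q [-2. 35. 78. -0. 66. 25.] w 9.592025686959801e-05
reaction against push 8.60 radial -1.63 (np.float64(-10.1), np.float64(39.8), 64, 66)
```

arm_command(
  commands=[1, 0.0026, -0.0009, 0.0002, 0, 0, 0.019, 1, 0.0051, -0.0018, 0.0005, 0, 0, 0.0375],
)

```text
time_s: 19.57
position: [0.595, 0.0942, 0.0618]
tool_rot: [[0.535, 0.845, -0.001], [0.845, -0.535, -0.003], [-0.003, 0.001, -1.0]]
ft_force: [-2.9, -8.4, 5.2]
grip_width: -0.0
gripper_force: 4.8
```

```bash
python3 -c "
from geo import *
show();print(push(151.5))"
```

```text
t 19.57 cradle [-10.   41.9  61.8] head 61.5 F [-2.37 -8.53  5.2 ] q [-2. 36. 78. -0. 66. 30.] w -8.431998827818413e-06
reaction against push 8.63 radial -1.98
```

arm_command(
  commands=[1, -0.004, 0, 0, 0, 0, 0, 1, -0.01, 0, 0, 0, 0, 0, 1, -0.018, 0, 0, 0, 0, 0, 1, -0.018, 0, -0.03, 0, 0, 0, 1, -0.018, 0, -0.09, 0, 0, 0, 1, -0.018, 0, -0.15, 0, 0, 0, 1, -0.018, 0, -0.2, 0, 0, 0, 1, -0.018, 0, -0.2, 0, 0, 0, 1, -0.018, 0, -0.2, 0, 0, 0],
)

```text
time_s: 20.32
position: [0.5907, 0.0882, 0.1624]
tool_rot: [[0.532, 0.847, 0.003], [0.847, -0.532, 0.0], [0.001, 0.002, -1.0]]
ft_force: [0.3, 0.1, -0.6]
grip_width: -0.0001
gripper_force: 0.0
```

```bash
python3 -c "
from geo import *
show()
from rig import env
print(env.close_job())"
```

```text
t 20.32 cradle [-13.8  35.6 162.4] head 61.7 F [ 0.34  0.13 -0.58] q [-3. 29. 72.  0. 79. 29.] w -0.00014127241429269679
the job is handed in; nothing more can be done
None
```

I pushed the pack home against the end stop and tightened the nut clockwise in two strokes until the push had risen by about 2.6–3 N, which I estimate as 26–30 N of clamp force. I then backed the arm clear and handed the job in at 20.3 s; no verdict came back.

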